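# Ease a jammed pencil out of the desk sharpener

### The arm

A 6-joint arm with a two-finger parallel gripper is mounted at the origin on the work surface. World frame = base frame: x ahead of the robot, y to its left, z up, the work surface at z = 0. Lengths are in mm, angles in degrees, forces in N, time in s.
With the tool pointing down it reaches from about 375 to 975 mm from the base axis. Payload 3.8 kg.
Tool frame: the origin (TCP) lies at the very end of the fingers, on their centre line; the grasp point (between the pads) lies 19 mm behind it; z points along the fingers, y is the line along which they close (so a half turn about z gives the same grasp; the last joint's range is limited). The gripper opens to 88 mm and grips with 3 to 60 N. Pads are 18 mm wide; open, the fingers measure 123 mm over their backs; the gripper's body (75 mm by 187 mm) begins 45 mm behind the grasp point.
Start: joints at [-77.286, 15.12, 91.902, -0, 72.978, -2.114], TCP at [172.741, -652.517, 238.706] pointing down, gripper open.
Joint ranges: [-150.88, 150.88], [-54.13, 125.18], [17.81, 147.31], [-75.09, 255.09], [0, 152.58], [-146.25, 146.25]. Speed limits (degrees/s): [147.25, 147.25, 180, 180, 180, 180].

### API

Orientations are given as a 3x3 rotation matrix whose columns are the frame's x, y, z axes.
In Python, from plant import env, viewer, sign_off gives the robot as it stands. The module is installed in compiled form; this text tells all that it offers.
- The arm moves only by the shell command python3 -m crank 'ROWS' [FORCE]. ROWS is JSON, a list of rows, each a list of 7 numbers: the closure, from 0 (fully open) to 1 (shut), then the shift along the tool's x, y, z in mm, then the turn, a rotation vector about the tool's x, y, z in degrees. A call has 1 to 20 rows; each row is the pose to reach, as a shift and turn from the pose commanded when the call began, along the tool's axes at that moment; what a row does not reach only later rows make up. A row lasts 1/8 s, in which the tool goes at most 62.5 mm and 10.7 degrees, less where a joint would pass 70% of its speed; a pose out of reach is approached as far as the arm can. A call with a gripper value outside its range is refused whole. The fingers move at their own pace and stop on an object; FORCE is the grip in N (left out, the last holds). Time passes only in rows, so rows that repeat a pose let the fingers close. It gives the time, the measured TCP pose, the force, the opening and the grip force at its end, in the units of the state.
- env.state(): the state, without advancing time (a new reading comes with each control period).
- viewer.get_image(name): name is "scene" or "top"; returns a dict with "pixels" (400x640x3 uint8, blue, green, red), "fx", "fy", "cx", "cy" (pixels), "D" ([k1, k2, p1, p2, k3] as OpenCV has them; the pictures are not rectified), "cam_to_world" (4x4, takes a point from camera to world coordinates). Camera axes: x right, y down, z forward; pixel columns grow to the right and rows downward; lengths in mm; the calibration is good to about 2 mm. A picture is of the moment at which its call begins. There is no depth.
- sign_off(): hands the job in; it is judged then, once.
The state is a dict: "time": time; "joint_pos": joint angles; "qvel": joint speeds; "effort": joint torques, N m; "ee_pos": TCP position; "orientation": TCP orientation; "contact_force": force on the tool from outside, world axes, zero at the start; "torque": the same for the moment, N m; "grip_width": opening from 0.0 (shut) to 1.0 (fully open); "finger_force": force on a finger pad.
Only numpy, scipy, OpenCV 4.12 (cv2) and the standard library are available. Lean on these libraries where they do the work, as an engineer would, in place of code of your own. Each camera call takes 0.05 s, during which the arm holds its last target. There are 200 camera calls.

### The job

A thick pencil has jammed point-down in the electric sharpener. Work it loose by twisting it back and forth while drawing it gently upward - a straight pull only lifts the whole machine - then stand it, point down, in the empty pencil tin. Keep the sharpener standing on the table about where it is, keep the tin upright and leave the other things alone.

Things in the scene. Friction and masses are not known exactly. Their poses are not given: they have to be found in the camera images.
- sharpener: electric desk pencil sharpener: dark grey plastic block, 124 mm along its x, 92 mm along its y, 110 mm high; drawer on its +x face, rocker switch on top. Origin: centre of its underside, z up. Stands loose on four rubber feet and weighs 12 to 15 N: a greater pull lifts it, and a pull near that takes the feet's hold away, so that it turns along with the pencil
- entry (a point): centre of the entry hole (12.4 mm wide, vertical, 44 mm deep, in a grey ring) in the sharpener's top face, 110 mm above the table, 12 mm from the sharpener's middle towards the drawer. Jaws inside hold the pencil: a straight pull would take 20 to 28 N, turning it 0.11 to 0.16 Nm; about 7 to 9 mm up from its start it leaves the jaws and then slides out freely
- pencil: thick round pencil of plain wood, 11 mm in diameter, 130 mm long, 14 g. Origin: its point; z runs along it to the blunt end; the last 20 mm at the point taper. At first upright in the entry, point 44 mm down, 86 mm sticking out. While it is kept turning in the jaws, either way, a pull of 2 to 7 N draws it out by about 0.5 to 2 mm per radian turned
- pencil_top (a point): centre of the pencil's blunt end, 130 mm from the point; at the start about 196 mm above the table
- tin: empty, open, plain steel food tin used as a pencil pot, outside diameter 76 mm, height 80 mm, wall 3 mm, floor 4 mm thick, 0.3 kg, loose. Origin: centre of its underside, z up. It may stand on either side
- glue_gun: bystander: dark red hot-glue gun lying on its side, about 220 x 130 x 34 mm; origin under its middle
- tape: bystander: roll of buff masking tape lying flat, a wide ring of diameter 96 mm with a 76 mm hole, only 24 mm high; origin: centre of its underside
- scissors: bystander: scissors lying flat, about 160 x 75 mm, 9 mm high; origin at the pivot

How it is judged (in metres and radians):
On the way:
1. the pencil's point has been drawn up clear of the entry hole, with the sharpener standing on the table (z of pencil in the frame of sharpener above 0.112 m and height (world z) of sharpener below 0.004 m and angle between sharpener's own z axis and vertical below 0.05 rad), for 0.05 s.
At the end, for the whole second after the job is handed in: the pencil stands at rest in the tin, point down: its point within 20 mm of the tin's underside and inside the wall, its blunt end sticking out above the rim; the tin upright on the table (within 0.05 rad), the sharpener standing level on the table (z of pencil in the frame of tin below 0.02 m and horizontal distance between pencil and tin below 0.037 m and z of pencil_top in the frame of tin above 0.08 m and linear speed of pencil below 0.03 m/s and angle between each of tin, sharpener's own z axis and vertical below 0.05 rad and height (world z) of tin below 0.005 m and height (world z) of sharpener below 0.004 m); the robot touches nothing.
It fails at once if the sharpener lifted more than 5 mm off the table (height (world z) of sharpener above 0.005 m).
It fails at once if the sharpener tipped by more than 0.15 rad (angle between sharpener's own z axis and vertical above 0.15 rad).
It fails at once if the sharpener pushed or dragged more than 50 mm (distance of sharpener from where it was at the start of the episode above 0.05 m).
It fails at once if the tin tipped by more than 0.5 rad (angle between tin's own z axis and vertical above 0.5 rad).
It fails at once if a bystander shifted more than 30 mm (distance of any of glue_gun, tape, scissors from where it was at the start of the episode above 0.03 m).
It also fails if it takes over 72 s, if anything falls off the work surface, if the arm or the gripper's body presses on something with over 40 N, if the wrist force passes 120 N, or if a joint passes its speed limit or range.

## Working session

There is one attempt and no reset: what is moved stays moved. The work goes in short steps, Python scripts to look and compute and a shell command to move; the robot and the scene stay as the last step left them, time stands still between calls to the robot, and variables do not carry over. Pictures are saved under pics/ and viewed, at most 10 in all, crops included, and the job is handed in when it is done.

```bash
mkdir -p pics
cat > h.py <<'E'
import numpy as np, cv2
from plant import env, viewer
def grab(n,f):
    im=viewer.get_image(n); cv2.imwrite(f,im["pixels"]); np.save(f+'.npy',im,allow_pickle=True); return im
def load(f): return np.load(f+'.npy',allow_pickle=True).item()
def ray(im,uv):
    K=np.array([[im["fx"],0,im["cx"]],[0,im["fy"],im["cy"]],[0,0,1.]])
    p=cv2.undistortPoints(np.array([[uv]],float),K,np.array(im["D"],float))[0,0]
    T=np.array(im["cam_to_world"]); return T[:3,3],T[:3,:3]@np.array([p[0],p[1],1])
def onz(im,uv,z):
    o,d=ray(im,uv); return o+d*(z-o[2])/d[2]
def tri(a,ua,b,ub):
    o1,d1=ray(a,ua);o2,d2=ray(b,ub)
    s=np.linalg.lstsq(np.c_[d1,-d2],o2-o1,rcond=None)[0]
    p,q=o1+s[0]*d1,o2+s[1]*d2; return (p+q)/2,np.linalg.norm(p-q)
def proj(im,P):
    K=np.array([[im["fx"],0,im["cx"]],[0,im["fy"],im["cy"]],[0,0,1.]])
    W=np.linalg.inv(np.array(im["cam_to_world"]))
    return cv2.projectPoints(np.array([P],float),cv2.Rodrigues(W[:3,:3])[0],W[:3,3],K,np.array(im["D"],float))[0][0,0]
E
python3 - <<'E'
from h import *
for n in("scene","top"):
    im=grab(n,f"pics/{n}0.png"); print(n,np.round(im["cam_to_world"],3).tolist())
s=env.state(); print({k:np.round(v,3).tolist() for k,v in s.items()})
E
```

```text
scene [[0.101, 0.637, -0.764, 1456.92], [0.995, -0.065, 0.078, -74.034], [-0.0, -0.768, -0.64, 821.364], [0.0, 0.0, 0.0, 1.0]]
top [[0.009, -0.998, 0.058, 585.173], [-1.0, -0.007, 0.026, -7.239], [-0.025, -0.058, -0.998, 1067.258], [0.0, 0.0, 0.0, 1.0]]
{'time': 0.1, 'joint_pos': [-77.285, 15.165, 91.971, 0.001, 72.977, -2.112], 'qvel': [0.019, -0.119, -0.13, -0.006, -0.049, 0.011], 'effort': [0.0, -50.362, -35.807, 0.073, 0.023, -0.0], 'ee_pos': [172.632, -651.907, 237.536], 'orientation': [[0.967, 0.256, -0.0], [0.256, -0.967, 0.002], [0.0, -0.002, -1.0]], 'contact_force': [0.475, 0.65, 0.192], 'torque': [-0.015, -0.001, -0.003], 'finger_force': 0.0, 'grip_width': 1.001}
```

View pics/scene0.png

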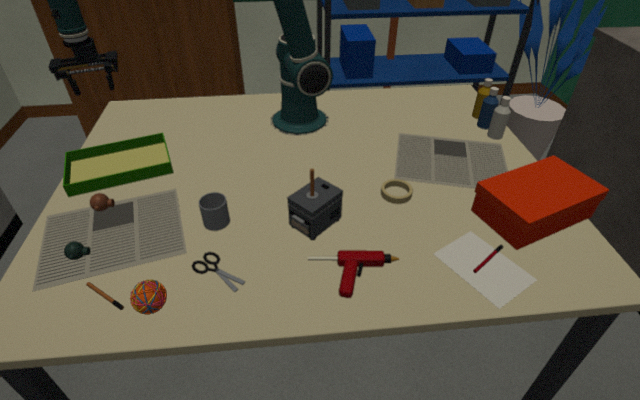

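View pics/top0.png

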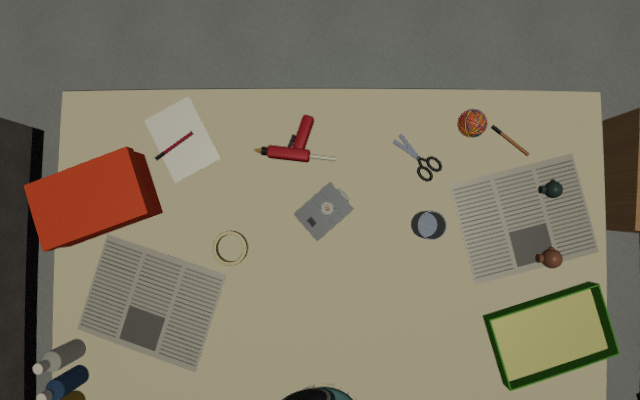

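The pencil stands up at scene (312,172–197), with the sharpener around (315,207); in the top view it is near (327,208). The tin is at scene (214,211) and top (429,225). I'll zoom in on these.

Run:
```python
from h import *
a=cv2.imread("pics/scene0.png");b=cv2.imread("pics/top0.png")
c1=cv2.resize(a[160:240,190:350],None,fx=5,fy=5,interpolation=cv2.INTER_CUBIC)[:, :800]
c2=cv2.resize(b[175:250,285:445],None,fx=5,fy=5,interpolation=cv2.INTER_CUBIC)
c=cv2.resize(np.vstack([c1,c2]),None,fx=.77,fy=.77); 
cv2.imwrite("pics/crop0.png",np.clip(c*1.6,0,255).astype(np.uint8)); print(c.shape)
```

```text
(597, 616, 3)
```

View pics/crop0.png

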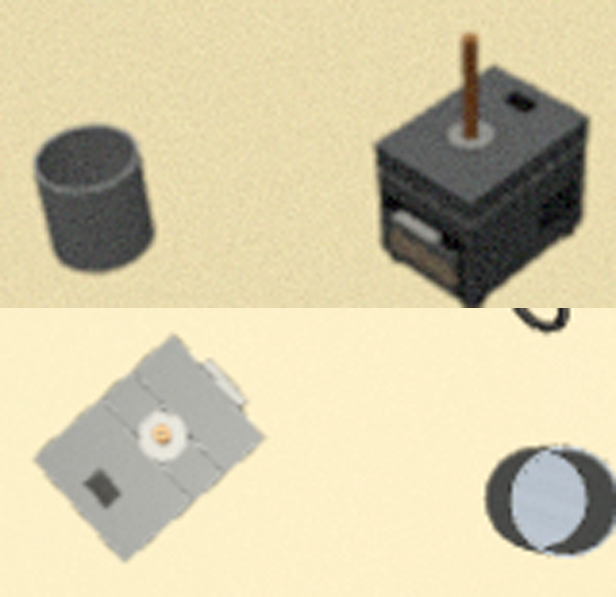

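The crops show the pencil top at scene (312,169) and top (327,208). The ring is at scene (312,195) and the tin rim centre at scene (212.6,201). The drawer points towards the scene camera's left.

Run:
```python
from h import *
a=load("pics/scene0.png");b=load("pics/top0.png")
print("ptop",tri(a,(312.1,169.7),b,(327.1,207.7)), onz(b,(327.1,207.7),196),onz(a,(312.1,169.7),196))
print("ring scene",onz(a,(312.1,195.3),110))
print("tin rim scene",onz(a,(212.6,201.3),80))
# tin edges in top view
g=b["pixels"][205:245,400:460].astype(int).sum(2)
m=(g<np.percentile(g,80)*0.93)
hsv=cv2.cvtColor(b["pixels"],cv2.COLOR_BGR2HSV)[205:245,400:460]
m=((hsv[...,1]<45)|(hsv[...,2]<90)).astype(np.uint8)
c=max(cv2.findContours(m,cv2.RETR_EXTERNAL,2)[0],key=cv2.contourArea)
x,y,w,h=cv2.boundingRect(c);print("box",x+400,y+205,w,h)
r=(x+400+w-.5,y+205+h/2); l=(x+399.5,y+205+h/2)
print("rim right@80",onz(b,r,80),"base left@0",onz(b,l,0))
# sharpener top corners
for u,v in((175,335-308),(265,437-308),(125,560-308),(35,458-308)): print("corner",onz(b,(u/3.85+285,v/3.85+175),110).round(1))
```

```text
ptop (array([603.45656086,  -3.07259557, 195.11006535]), np.float64(1.337252419271086)) [603.38471811  -3.74268094 196.        ] [604.71730377  -2.50745079 196.        ]
ring scene [602.84101869  -3.12286823 110.        ]
tin rim scene [ 564.87100317 -274.04438233   80.        ]
box 411 211 36 29
rim right@80 [ 561.95045269 -313.59987913   80.        ] base left@0 [ 559.38378359 -237.2228192     0.        ]
corner [670.4 -11.4 110. ]
corner [603.7 -70.9 110. ]
corner [522.5  20.2 110. ]
corner [588.6  80.  110. ]
```

```bash
cat >> h.py <<'E'
from scipy.spatial.transform import Rotation as Ro
def rel(P,yaw=None):
    "shift (mm) and turn (deg) in tool axes to reach TCP P with tool x at yaw, pointing down"
    s=env.state(); R=np.array(s["orientation"]); p=np.array(s["ee_pos"])
    y=np.radians(yaw) if yaw is not None else np.arctan2(R[1,0],R[0,0])
    G=np.array([[np.cos(y),np.sin(y),0],[np.sin(y),-np.cos(y),0],[0,0,-1.]])
    print("shift",(R.T@(np.array(P)-p)).round(1),"turn",Ro.from_matrix(R.T@G).as_rotvec(degrees=True).round(1))
    print("now",p.round(1),"yaw",np.degrees(np.arctan2(R[1,0],R[0,0])).round(1),"j6",round(s["joint_pos"][5],1),"F",np.round(s["contact_force"],1),"T",np.round(s["torque"],2),"grip",round(s["grip_width"]*88,1),round(s["finger_force"],1))
E
python3 -c "
from h import *
rel((603.5,-3,238),90)"
```

```text
shift [ 582.6 -517.     0.6] turn [ -0.1  -0.1 -75.2]
now [ 172.6 -651.9  237.5] yaw 14.8 j6 -2.1 F [0.5 0.7 0.2] T [-0.02 -0.   -0.  ] grip 88.0 0.0
```

```bash
python3 -m crank '[[0,20,-18,0,0,0,-3],[0,55,-49,0,0,0,-7],[0,93,-83,0,0,0,-12],[0,132,-117,0,0,0,-17],[0,171,-152,0,0,0,-22],[0,210,-186,0,0,0,-27],[0,249,-221,0,0,0,-32],[0,288,-255,0,0,0,-37],[0,327,-290,0,0,0,-42],[0,366,-325,0,0,0,-47],[0,405,-359,0,0,0,-52],[0,444,-394,0,0,0,-57],[0,480,-426,0,0,0,-62],[0,515,-457,0,0,0,-66],[0,545,-484,0,0,0,-70],[0,568,-504,0,0,0,-73],[0,578,-513,0,0,0,-75],[0,582.5,-517,0,0,0,-75.2],[0,582.5,-517,0,0,0,-75.2]]'
python3 - <<'E'
from h import *
rel((603.5,-3,238),90)
a=grab("scene","pics/scene1.png");b=grab("top","pics/top1.png")
c=cv2.resize(a["pixels"][120:240,240:380],None,fx=5,fy=5,interpolation=cv2.INTER_CUBIC)
cv2.imwrite("pics/crop1.png",np.clip(c*1.6,0,255).astype(np.uint8))
print(proj(a,(603.5,-3,196)))
E
```

```text
time: 2.48
ee_pos: [603.2, -4.2, 238.5]
orientation: [[0.0, 1.0, -0.001], [1.0, -0.0, -0.0], [-0.0, -0.001, -1.0]]
contact_force: [-0.6, -0.0, -1.3]
grip_width: 1.001
finger_force: 0.0
shift [1.2 0.3 0.5] turn [-0.  0. -0.]
now [603.2  -4.2 238.5] yaw 90.0 j6 -2.7 F [-0.6 -0.  -1.3] T [-0.07 -0.1   0.02] grip 88.1 0.0
[311.86378045 169.42981761]
```

View pics/crop1.png

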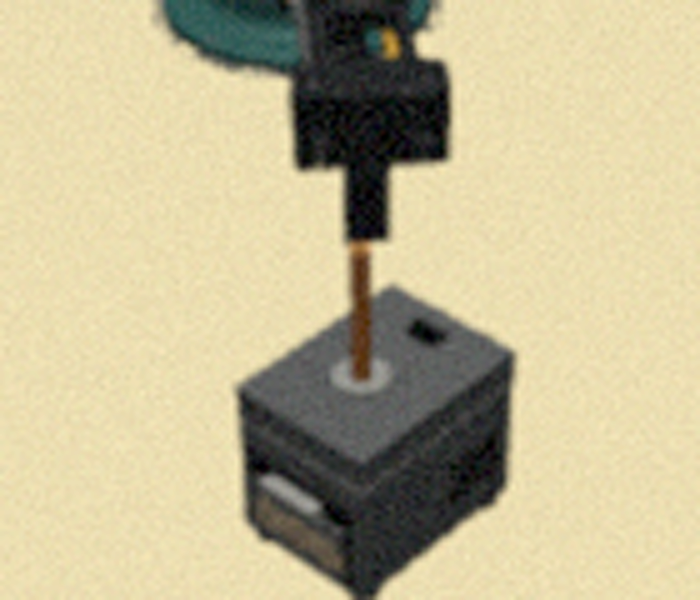

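The gripper straddles the pencil, with the front finger at crop (367,240) and the pencil at (360,250). I'll go down and close lightly.

```bash
python3 -m crank '[[0,1,0.3,15,0,0,0],[0,1,0.3,35,0,0,0],[0,1,0.3,55,0,0,0],[0,1,0.3,72,0,0,0],[0,1,0.3,84,0,0,0],[0,1,0.3,90,0,0,0],[0,1,0.3,92,0,0,0],[0,1,0.3,92,0,0,0],[1,1,0.3,92,0,0,0],[1,1,0.3,92,0,0,0],[1,1,0.3,92,0,0,0],[1,1,0.3,92,0,0,0],[1,1,0.3,92,0,0,0],[1,1,0.3,92,0,0,0],[1,1,0.3,92,0,0,0],[1,1,0.3,92,0,0,0]]' 4
python3 -c "
from h import *
rel((603.5,-3,146))"
```

```text
time: 4.58
ee_pos: [603.6, -2.7, 146.7]
orientation: [[-0.0, 1.0, -0.001], [1.0, 0.0, 0.0], [0.0, -0.001, -1.0]]
contact_force: [-1.4, -0.0, 1.9]
grip_width: 0.131
finger_force: 4.0
shift [-0.3 -0.1  0.7] turn [-0. -0.  0.]
now [603.6  -2.7 146.7] yaw 90.0 j6 -2.6 F [-1.4 -0.   1.9] T [-0.05  0.31 -0.05] grip 11.5 4.0
```

```bash
python3 -m crank '[[1,0,0,0,0,0,0],[1,0,0,0,0,0,0],[1,0,0,0,0,0,0],[1,0,0,0,0,0,0]]' 55
python3 -c "
from h import *
rel((603.5,-3,146))"
python3 -m crank '[[1,0,0,-0.3,0,0,10],[1,0,0,-0.6,0,0,20],[1,0,0,-0.9,0,0,30],[1,0,0,-1.2,0,0,40],[1,0,0,-1.5,0,0,50]]'
python3 -c "
from h import *
rel((603.5,-3,146))"
```

```text
time: 5.08
ee_pos: [603.0, -2.6, 146.6]
orientation: [[-0.0, 1.0, -0.002], [1.0, 0.0, 0.0], [0.0, -0.002, -1.0]]
contact_force: [-5.1, 0.4, 3.7]
grip_width: 0.111
finger_force: 55.0
shift [-0.4  0.5  0.6] turn [-0.1 -0.   0. ]
now [603.   -2.6 146.6] yaw 90.0 j6 -2.6 F [-5.1  0.4  3.7] T [-0.09  1.09 -0.02] grip 9.7 55.0
time: 5.7
ee_pos: [602.8, -2.6, 146.8]
orientation: [[0.769, 0.639, -0.002], [0.639, -0.769, -0.0], [-0.002, -0.002, -1.0]]
contact_force: [-1.4, -1.0, -2.2]
grip_width: 0.108
finger_force: 55.0
shift [0.3 0.7 0.8] turn [-0.1  0.1 -0. ]
now [602.8  -2.6 146.8] yaw 39.7 j6 47.7 F [-1.4 -1.  -2.2] T [-0.2   0.46  0.05] grip 9.5 55.0
```

```bash
python3 -m crank '[[1,0,0,-0.1,0,0,-10],[1,0,0,-0.2,0,0,-20],[1,0,0,-0.3,0,0,-30],[1,0,0,-0.4,0,0,-40],[1,0,0,-0.5,0,0,-50],[1,0,0,-0.6,0,0,-60],[1,0,0,-0.7,0,0,-70],[1,0,0,-0.8,0,0,-80],[1,0,0,-0.9,0,0,-90],[1,0,0,-1,0,0,-100]]'
python3 -c "
from h import *
rel((603.5,-3,146))"
```

```text
time: 6.95
ee_pos: [602.8, -2.6, 147.8]
orientation: [[-0.77, 0.638, -0.002], [0.638, 0.77, 0.0], [0.002, -0.001, -1.0]]
contact_force: [-3.2, -0.8, -2.4]
grip_width: 0.108
finger_force: 55.0
shift [-0.8  0.2  1.8] turn [-0.1 -0.1  0. ]
now [602.8  -2.6 147.8] yaw 140.4 j6 -53.0 F [-3.2 -0.8 -2.4] T [-0.26  0.46 -0.04] grip 9.5 55.0
```

```bash
python3 -m crank '[[1,0,0,-0.2,0,0,10],[1,0,0,-0.4,0,0,20],[1,0,0,-0.6,0,0,30],[1,0,0,-0.8,0,0,40],[1,0,0,-1.0,0,0,50],[1,0,0,-1.2,0,0,60],[1,0,0,-1.4,0,0,70],[1,0,0,-1.6,0,0,80],[1,0,0,-1.8,0,0,90],[1,0,0,-2,0,0,100]]'
python3 -c "
from h import *
rel((603.5,-3,146))"
python3 -m crank '[[1,0,0,-0.2,0,0,-10],[1,0,0,-0.4,0,0,-20],[1,0,0,-0.6,0,0,-30],[1,0,0,-0.8,0,0,-40],[1,0,0,-1.0,0,0,-50],[1,0,0,-1.2,0,0,-60],[1,0,0,-1.4,0,0,-70],[1,0,0,-1.6,0,0,-80],[1,0,0,-1.8,0,0,-90],[1,0,0,-2,0,0,-100]]'
python3 -c "
from h import *
rel((603.5,-3,146))"
```

```text
time: 8.2
ee_pos: [602.8, -2.6, 149.3]
orientation: [[0.769, 0.639, -0.002], [0.639, -0.769, 0.0], [-0.002, -0.002, -1.0]]
contact_force: [-1.6, 0.4, -3.6]
grip_width: 0.108
finger_force: 55.0
shift [0.3 0.7 3.3] turn [-0.1  0.1 -0. ]
now [602.8  -2.6 149.3] yaw 39.7 j6 47.7 F [-1.6  0.4 -3.6] T [-0.1   0.4   0.02] grip 9.5 55.0
time: 9.45
ee_pos: [602.7, -2.6, 151.3]
orientation: [[-0.77, 0.638, -0.003], [0.638, 0.77, 0.0], [0.002, -0.002, -1.0]]
contact_force: [-2.1, -0.3, -3.2]
grip_width: 0.109
finger_force: 55.0
shift [-0.8  0.2  5.3] turn [-0.1 -0.1  0. ]
now [602.7  -2.6 151.3] yaw 140.4 j6 -53.0 F [-2.1 -0.3 -3.2] T [-0.06  0.43 -0.03] grip 9.6 55.0
```

```bash
python3 -m crank '[[1,0,0,-0.2,0,0,10],[1,0,0,-0.4,0,0,20],[1,0,0,-0.6,0,0,30],[1,0,0,-0.8,0,0,40],[1,0,0,-1.0,0,0,50],[1,0,0,-1.2,0,0,60],[1,0,0,-1.4,0,0,70],[1,0,0,-1.6,0,0,80],[1,0,0,-1.8,0,0,90],[1,0,0,-2,0,0,100]]'
python3 -c "
from h import *
rel((603.5,-3,146))"
python3 -m crank '[[1,0,0,-0.2,0,0,-10],[1,0,0,-0.4,0,0,-20],[1,0,0,-0.6,0,0,-30],[1,0,0,-0.8,0,0,-40],[1,0,0,-1.0,0,0,-50],[1,0,0,-1.2,0,0,-60],[1,0,0,-1.4,0,0,-70],[1,0,0,-1.6,0,0,-80],[1,0,0,-1.8,0,0,-90],[1,0,0,-2,0,0,-100]]'
python3 - <<'E'
from h import *
rel((603.5,-3,146))
a=grab("scene","pics/scene2.png")
c=cv2.resize(a["pixels"][120:240,240:380],None,fx=5,fy=5,interpolation=cv2.INTER_CUBIC)
cv2.imwrite("pics/crop2.png",np.clip(c*1.6,0,255).astype(np.uint8))
E
```

```text
time: 10.7
ee_pos: [602.9, -2.8, 153.3]
orientation: [[0.769, 0.639, -0.002], [0.639, -0.769, -0.0], [-0.002, -0.001, -1.0]]
contact_force: [-2.2, -0.1, -4.2]
grip_width: 0.107
finger_force: 55.0
shift [0.3 0.6 7.3] turn [-0.1  0.1 -0. ]
now [602.9  -2.8 153.3] yaw 39.7 j6 47.7 F [-2.2 -0.1 -4.2] T [-0.01  0.34 -0.03] grip 9.4 55.0
time: 11.95
ee_pos: [603.0, -2.6, 156.1]
orientation: [[-0.77, 0.638, -0.002], [0.638, 0.77, 0.0], [0.002, -0.001, -1.0]]
contact_force: [-2.8, -1.1, -0.1]
grip_width: 0.11
finger_force: 55.0
shift [-0.7 -0.  10.1] turn [-0.1 -0.1  0. ]
now [603.   -2.6 156.1] yaw 140.4 j6 -53.0 F [-2.8 -1.1 -0.1] T [-0.2   0.39 -0.01] grip 9.7 55.0
```

View pics/crop2.png

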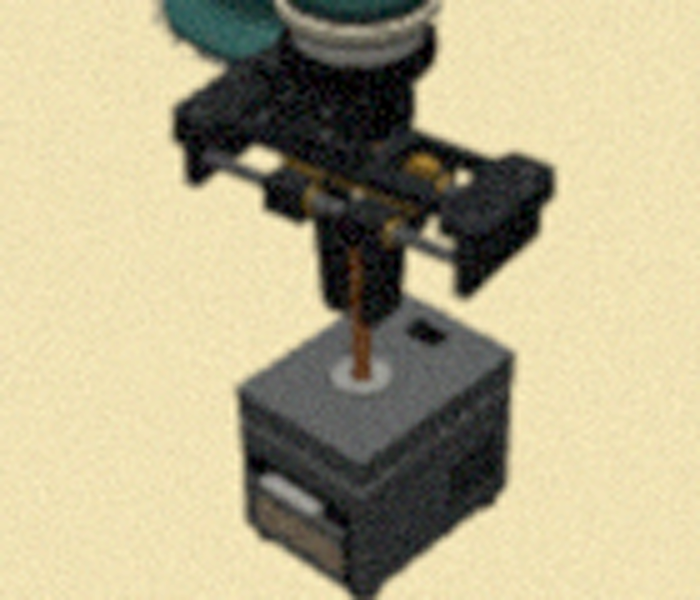

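The sharpener hasn't moved (corners are still at crop (240,385) and (513,352)), and the pull force has fallen to about zero, so the pencil has left the jaws. I'll draw it up slowly.

```bash
python3 -m crank '[[1,0,0,-1,0,0,8],[1,0,0,-2,0,0,16],[1,0,0,-3,0,0,24],[1,0,0,-4,0,0,32],[1,0,0,-5,0,0,40],[1,0,0,-6,0,0,50]]'
python3 -c "
from h import *
rel((603.5,-3,146))"
python3 -m crank '[[1,0,0,-3,0,0,0],[1,0,0,-6,0,0,0],[1,0,0,-10,0,0,0],[1,0,0,-14,0,0,0],[1,0,0,-18,0,0,0],[1,0,0,-23,0,0,0],[1,0,0,-28,0,0,0],[1,0,0,-33,0,0,0],[1,0,0,-40,0,0,0],[1,0,0,-50,0,0,0],[1,0,0,-65,0,0,0],[1,0,0,-80,0,0,0],[1,0,0,-92,0,0,0],[1,0,0,-95,0,0,0],[1,0,0,-95,0,0,0],[1,0,0,-95,0,0,0]]'
python3 - <<'E'
from h import *
rel((563,-275.3,250))
a=grab("scene","pics/scene3.png")
c=cv2.resize(a["pixels"][80:230,240:380],None,fx=4,fy=4,interpolation=cv2.INTER_CUBIC)
cv2.imwrite("pics/crop3.png",np.clip(c*1.6,0,255).astype(np.uint8))
E
```

```text
time: 12.75
ee_pos: [603.3, -2.5, 162.2]
orientation: [[0.008, 1.0, -0.001], [1.0, -0.008, 0.0], [0.0, -0.001, -1.0]]
contact_force: [-2.1, 0.7, -1.6]
grip_width: 0.108
finger_force: 55.0
shift [-0.5  0.3 16.2] turn [-0.1 -0.   0. ]
now [603.3  -2.5 162.2] yaw 89.6 j6 -2.2 F [-2.1  0.7 -1.6] T [-0.06  0.52 -0.04] grip 9.5 55.0
time: 14.75
ee_pos: [603.4, -2.6, 257.5]
orientation: [[-0.0, 1.0, -0.001], [1.0, 0.0, 0.0], [0.0, -0.001, -1.0]]
contact_force: [0.1, 0.4, 0.3]
grip_width: 0.109
finger_force: 55.0
shift [-272.7  -40.5    7.5] turn [-0.1 -0.   0. ]
now [603.4  -2.6 257.5] yaw 90.0 j6 -2.6 F [0.1 0.4 0.3] T [-0.08 -0.09  0.01] grip 9.6 55.0
```

View pics/crop3.png

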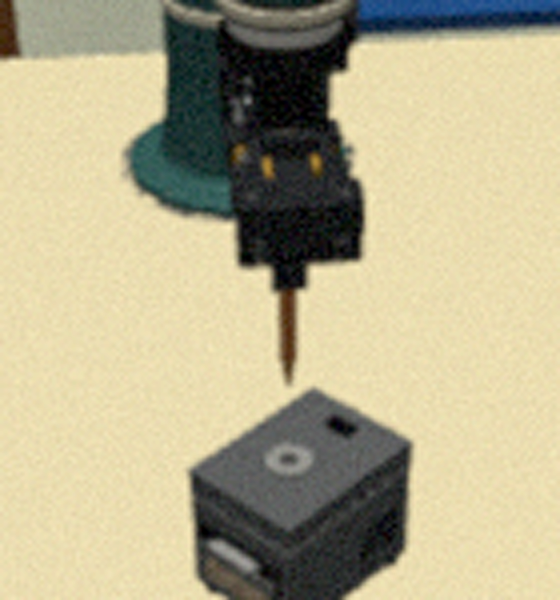

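The pencil is out, with its point at crop (288,384), i.e. scene (312,176). The sharpener is standing as before. Next is to move over the tin.

```bash
python3 -m crank '[[1,-10,-2,0,0,0,0],[1,-30,-4,0,0,0,0],[1,-55,-8,0,0,0,0],[1,-80,-12,0,0,0,0],[1,-105,-16,0,0,0,0],[1,-130,-20,0,0,0,0],[1,-155,-23,0,0,0,0],[1,-180,-27,0,0,0,0],[1,-205,-31,0,0,0,0],[1,-230,-35,0,0,0,0],[1,-250,-38,0,0,0,0],[1,-264,-40,0,0,0,0],[1,-271,-40.5,0,0,0,0],[1,-272.7,-40.5,0,0,0,0],[1,-272.7,-40.5,0,0,0,0],[1,-272.7,-40.5,0,0,0,0]]'
python3 - <<'E'
from h import *
a0=load("pics/scene3.png")
for z in(170,177,184): print(z,proj(a0,(603.4,-2.6,z)))
rel((563,-275.3,172))
a=grab("scene","pics/scene4.png");b=grab("top","pics/top4.png")
c=cv2.resize(a["pixels"][110:240,150:290],None,fx=4,fy=4,interpolation=cv2.INTER_CUBIC)
cv2.imwrite("pics/crop4.png",np.clip(c*1.6,0,255).astype(np.uint8))
E
```

```text
time: 16.8
ee_pos: [563.7, -274.7, 258.3]
orientation: [[-0.001, 1.0, 0.0], [1.0, 0.001, 0.0], [0.0, 0.0, -1.0]]
contact_force: [0.0, -0.3, 0.2]
grip_width: 0.111
finger_force: 55.0
170 [312.10976951 177.54515441]
177 [312.0850607  175.37633972]
184 [312.06014988 173.18934693]
shift [-0.6 -0.7 86.3] turn [ 0. -0. -0.]
now [ 563.7 -274.7  258.3] yaw 90.1 j6 -28.3 F [ 0.  -0.3  0.2] T [-0.07 -0.09 -0.07] grip 9.8 55.0
```

View pics/crop4.png

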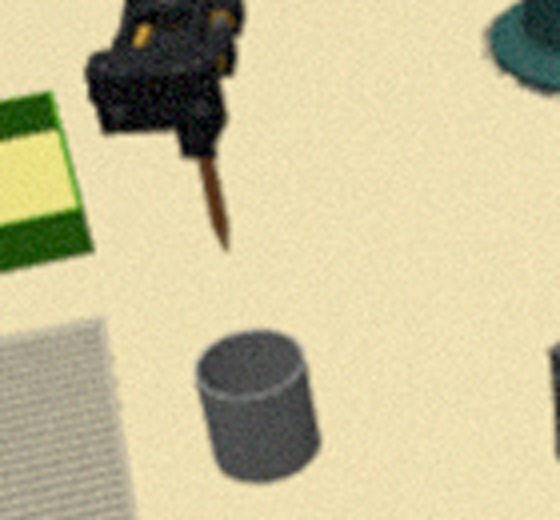

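The pencil hangs over the tin: its point is at crop (226,250) and the rim centre at (252,366), which fits a point z of about 177. Lowering now.

```bash
python3 -m crank '[[1,-0.6,-0.7,10,0,0,0],[1,-0.6,-0.7,25,0,0,0],[1,-0.6,-0.7,45,0,0,0],[1,-0.6,-0.7,65,0,0,0],[1,-0.6,-0.7,85,0,0,0],[1,-0.6,-0.7,105,0,0,0],[1,-0.6,-0.7,125,0,0,0],[1,-0.6,-0.7,142,0,0,0],[1,-0.6,-0.7,154,0,0,0],[1,-0.6,-0.7,162,0,0,0],[1,-0.6,-0.7,167,0,0,0],[1,-0.6,-0.7,169,0,0,0],[1,-0.6,-0.7,170,0,0,0],[1,-0.6,-0.7,170,0,0,0],[1,-0.6,-0.7,170,0,0,0]]'
python3 - <<'E'
from h import *
rel((563,-275.3,86))
a=grab("scene","pics/scene5.png")
c=cv2.resize(a["pixels"][130:250,150:290],None,fx=4,fy=4,interpolation=cv2.INTER_CUBIC)
cv2.imwrite("pics/crop5.png",np.clip(c*1.6,0,255).astype(np.uint8))
E
```

```text
time: 18.77
ee_pos: [563.0, -276.1, 88.6]
orientation: [[-0.001, 1.0, 0.001], [1.0, 0.001, -0.0], [-0.0, 0.001, -1.0]]
contact_force: [-0.7, 0.4, 0.3]
grip_width: 0.11
finger_force: 55.0
shift [0.8 0.  2.6] turn [0. 0. 0.]
now [ 563.  -276.1   88.6] yaw 90.0 j6 -28.4 F [-0.7  0.4  0.3] T [-0.05 -0.08 -0.01] grip 9.7 55.0
```

View pics/crop5.png

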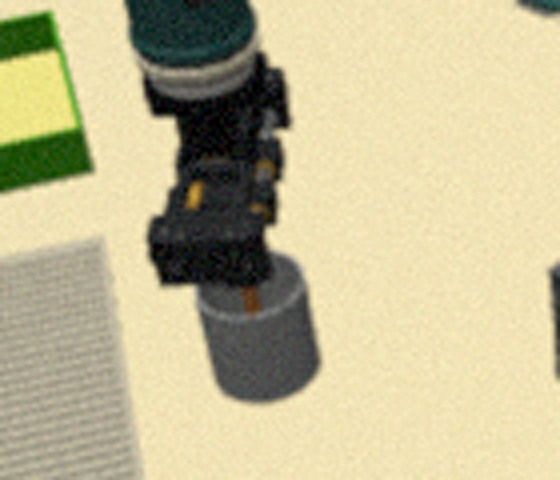

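The pencil's lower part is inside the tin (crop (252,300)), clear of the rim. I'll lower a little more and open.

```bash
python3 -m crank '[[1,0.8,0,1,0,0,0],[1,0.8,0,2,0,0,0],[1,0.8,0,2.6,0,0,0],[1,0.8,0,2.6,0,0,0],[1,0.8,0,2.6,0,0,0]]'
python3 -c "
from h import *
rel((563,-275.3,86))"
python3 -m crank '[[0.85,0,0,0,0,0,0],[0.83,0,0,0,0,0,0],[0.8,0,0,0,0,0,0],[0.75,0,0,0,0,0,0],[0.7,0,0,0,0,0,0],[0.6,0,0,0,0,0,0],[0.5,0,0,0,0,0,0],[0.4,0,0,0,0,0,0],[0.2,0,0,0,0,0,0],[0,0,0,0,0,0,0],[0,0,0,0,0,0,0],[0,0,0,0,0,0,0],[0,0,0,0,0,0,0],[0,0,0,0,0,0,0]]' 10
python3 - <<'E'
from h import *
rel((563,-275.3,86))
a=grab("scene","pics/scene6.png")
c=cv2.resize(a["pixels"][130:250,150:290],None,fx=4,fy=4,interpolation=cv2.INTER_CUBIC)
cv2.imwrite("pics/crop6.png",np.clip(c*1.6,0,255).astype(np.uint8))
E
```

```text
time: 19.45
ee_pos: [562.8, -275.2, 85.6]
orientation: [[-0.0, 1.0, -0.0], [1.0, 0.0, 0.0], [0.0, -0.0, -1.0]]
contact_force: [-1.4, 0.9, -0.3]
grip_width: 0.109
finger_force: 55.0
shift [-0.1  0.2 -0.4] turn [-0. -0.  0.]
now [ 562.8 -275.2   85.6] yaw 90.0 j6 -28.4 F [-1.4  0.9 -0.3] T [-0.06 -0.12 -0.02] grip 9.6 55.0
time: 21.2
ee_pos: [562.8, -275.2, 85.6]
orientation: [[-0.0, 1.0, -0.0], [1.0, 0.0, 0.0], [0.0, -0.0, -1.0]]
contact_force: [-1.0, 0.2, 0.7]
grip_width: 1.0
finger_force: 0.0
shift [-0.1  0.2 -0.4] turn [-0. -0.  0.]
now [ 562.8 -275.2   85.6] yaw 90.0 j6 -28.4 F [-1.   0.2  0.7] T [-0.02 -0.06  0.05] grip 88.0 0.0
```

View pics/crop6.png

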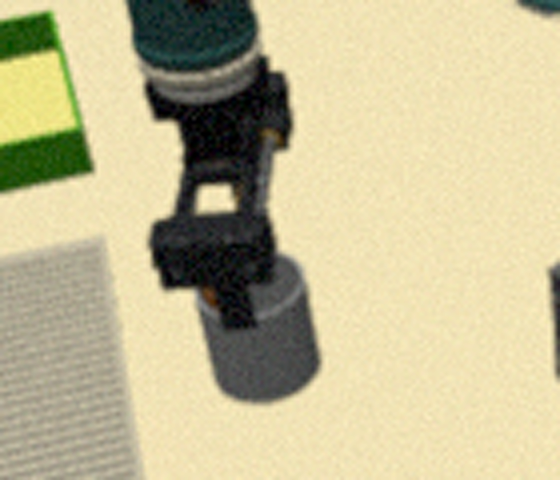

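The gripper is open and the tin is upright. The pencil shows at crop (210,297), leaning to the left between the fingers. I'll go up slowly.

```bash
python3 -m crank '[[0,0,0,-4,0,0,0],[0,0,0,-10,0,0,0],[0,0,0,-18,0,0,0],[0,0,0,-28,0,0,0],[0,0,0,-38,0,0,0],[0,0,0,-50,0,0,0],[0,0,0,-65,0,0,0],[0,0,0,-80,0,0,0],[0,0,0,-100,0,0,0],[0,0,0,-120,0,0,0],[0,0,0,-140,0,0,0],[0,0,0,-155,0,0,0],[0,0,0,-160,0,0,0],[0,0,0,-160,0,0,0],[0,0,0,-160,0,0,0]]'
python3 - <<'E'
from h import *
a=grab("scene","pics/scene7.png")
c=cv2.resize(a["pixels"][130:280,150:350],None,fx=4,fy=4,interpolation=cv2.INTER_CUBIC)
cv2.imwrite("pics/crop7.png",np.clip(c*1.6,0,255).astype(np.uint8))
E
```

```text
time: 23.12
ee_pos: [562.3, -274.9, 244.5]
orientation: [[-0.0, 1.0, -0.002], [1.0, 0.0, 0.001], [0.001, -0.002, -1.0]]
contact_force: [0.9, 0.9, -0.4]
grip_width: 1.0
finger_force: 0.0
```

View pics/crop7.png

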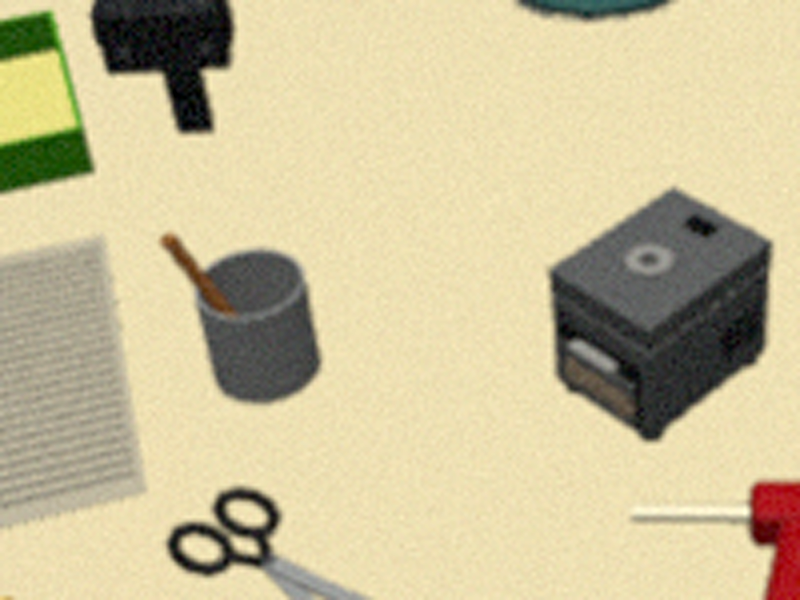

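The pencil stands point down in the upright tin, with its blunt end at crop (168,240), above the rim. The gripper is well clear and the sharpener is level in its place. Handing in.

```bash
python3 -c "
from plant import sign_off
print(sign_off())"
```

```text
the job is handed in; nothing more can be done
None
```

The pencil was twisted out of the sharpener and now leans, point down, in the upright tin. The sharpener still stands in its place, nothing else was touched, and the job was handed in at about 23 s; no verdict came back.

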